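# Peg the glued joints in the jig and start the glue timer

## Task

First turn the timer's dial knob until its pointer is on the zero mark. Then lay every T-joint flat in a bay of its own in the pegging jig, and only when all of them are in, take the mallet and knock each peg down flush with the wood (drive pegs with the mallet only, never with the gripper). Stand the mallet back on its cork pad the way it stood, and last of all push the timer's plunger fully down and let go; leave the dial at zero and the other things on the bench alone.

Things in the scene. Friction and masses are not known exactly. Their poses are not given: they have to be found in the camera images.
- block1: a glued T-joint of two wooden bars, all 36 mm thick, lying flat. Crossbar 44 x 76 mm (x, y), centred on the origin; leg 40 mm wide (y), running from the crossbar to 92 mm from the origin along -x. Mass about 0.24 kg. Origin: underside, right below the peg, which stands in the middle of the crossbar. Some starts have two of these blocks, some three; an absent one is None
- block2: a glued T-joint of two wooden bars, all 36 mm thick, lying flat. Crossbar 44 x 76 mm (x, y), centred on the origin; leg 40 mm wide (y), running from the crossbar to 92 mm from the origin along -x. Mass about 0.24 kg. Origin: underside, right below the peg, which stands in the middle of the crossbar. Some starts have two of these blocks, some three; an absent one is None
- block3: a glued T-joint of two wooden bars, all 36 mm thick, lying flat. Crossbar 44 x 76 mm (x, y), centred on the origin; leg 40 mm wide (y), running from the crossbar to 92 mm from the origin along -x. Mass about 0.24 kg. Origin: underside, right below the peg, which stands in the middle of the crossbar. Some starts have two of these blocks, some three; an absent one is None
- peg1: the dark round wooden peg of block 1, 16 mm diameter; this frame coincides with the block's when the peg is undriven and sinks with it; its top is 54 mm above this origin
- peg2: the dark round wooden peg of block 2, 16 mm diameter; this frame coincides with the block's when the peg is undriven and sinks with it; its top is 54 mm above this origin
- peg3: the dark round wooden peg of block 3, 16 mm diameter; this frame coincides with the block's when the peg is undriven and sinks with it; its top is 54 mm above this origin
- drive1 (a joint): (m) how far peg 1 has been driven into block 1: 0 as made (stands 18 mm proud), 0.018 flush with the block's top; starts at 0 to 0.005. About 4 N of friction and a weak spring (2 N at the end) resist it; it stays where it is left. None if the block is absent
- drive2 (a joint): (m) how far peg 2 has been driven into block 2: 0 as made (stands 18 mm proud), 0.018 flush with the block's top; starts at 0 to 0.005. About 4 N of friction and a weak spring (2 N at the end) resist it; it stays where it is left. None if the block is absent
- drive3 (a joint): (m) how far peg 3 has been driven into block 3: 0 as made (stands 18 mm proud), 0.018 flush with the block's top; starts at 0 to 0.005. About 4 N of friction and a weak spring (2 N at the end) resist it; it stays where it is left. None if the block is absent
- bay1 (a point): bay 1 (-y side) of the fixed pegging jig; on the board's top face, where a seated block's origin lies, leg along this frame's -x. The jig: a plywood board 150 x 300 mm (x, y), 12 mm thick, three like bays 98 mm apart along y. Any block may go in any bay
- bay2 (a point): bay 2 (middle) of the jig; on the board's top face, where a seated block's origin lies, leg along this frame's -x. Strips 14 mm high hold the blocks: a long one along the far edge, its face 25 mm on the +x side of the bay points, and two short ones per bay, 66 to 94 mm on the -x side, with a 46 mm gap for the leg's end
- bay3 (a point): bay 3 (+y side) of the jig; on the board's top face, where a seated block's origin lies, leg along this frame's -x. A seated block has 3 mm to spare on each side of its leg and between its crossbar and the long strip
- mallet: joiner's wooden mallet, standing on one striking face with its handle level. Head 66 x 60 x 88 mm (x, y, z), origin at the centre of the lower striking face; handle along -x, 24 mm wide (y), 24 mm high, its middle 44 mm above the face, from 33 to 168 mm from the origin. Heavy head: mass about 0.40 kg, centre of mass about 10 mm from the origin along -x
- pad: the mallet's place: fixed cork pad, 100 x 100 x 6 mm; origin on the table under its centre
- dial (a joint): (rad) angle of the dial knob on the glue timer (a fixed grey box 110 x 180 mm, 50 mm high, dial and plunger on top), 0 when its pointer (the black nose on the dial, and the white stripe on that half of the bar) is at the broad zero mark (on the timer's -x side), positive turned anticlockwise seen from above; limits -2.6 and 2.6; starts 0.8 to 2.0. Light friction; stays where left
- dial_grip (a point): point on the knob's axis at the height to grip (83 mm above the table): the grip is a bar 44 mm long, 14 mm thick, 34 mm high, its top 8 mm above this point; the pointer end of the bar is along -x of this frame, which turns with the knob. The dial plate's face is 31 mm below this point
- plunger (a joint): (m) travel of the timer's sprung start plunger: 0 up, 0.014 fully down; 2 N to start it, 8 N fully down; springs back
- plunger_top (a point): centre of the plunger's round cap (36 mm diameter), on its top face, 82 mm above the table when up; pressed straight down
- glue: glue bottle 60 mm diameter, 170 mm tall, a bystander; origin centre of its underside
- tape: yellow tape measure 70 x 36 x 66 mm, a bystander; origin centre of its underside
- sander: cork sanding block 110 x 62 x 35 mm, a bystander; origin centre of its underside
- offcut: offcut of wood 170 x 45 x 28 mm, a bystander; origin centre of its underside
- tin: open steel tin 84 mm across, 60 mm tall, a bystander; origin centre of its underside
- square: try square, 100 mm stock and 160 mm blade, a bystander; origin centre of its underside
There are look-alikes about, which are no part of the job. Of the things like the part that bears dial, leave any that is purple; of the rest the larger one is meant.

How it is judged:
By the outcome, as a careful person would: the job done as asked, in the order asked, and still so for the second after the job is handed in, with the robot touching nothing.
Of block1, block2, block3 only 2 to 3 are there at a start; the rules pass over those that are not, and their reading is None.
At some moment in a run one of block1, block2, block3 may be knocked a few centimetres aside while the robot is not near it.
Once in a run the grip may slacken for a moment while it holds something.
It also fails if it takes over 210 s, if anything falls off the work surface, if the arm or the gripper's body presses on something with over 40 N, if the wrist force passes 120 N, or if a joint passes its speed limit or range.

## Robot

A 7-joint arm with a two-finger parallel gripper is mounted at the origin on the work surface. World frame = base frame: x ahead of the robot, y to its left, z up, the work surface at z = 0. Lengths are in m, angles in rad, forces in N, time in s.
With the tool pointing down it reaches from about 0.4 to 0.9 m from the base axis. Payload 5.5 kg.
Tool frame: the origin (TCP) lies midway between the tips of the shut fingers; the grasp point (between the pads) lies robot.grip_point_offset behind it (robot.grip_point_offset is the distance from the TCP to the grasp point, in m); z points along the fingers, y is the line along which they close (so a half turn about z gives the same grasp; the last joint's range is limited). The gripper opens to 92 mm and grips with 3 to 60 N. Pads are 19 mm wide; open, the fingers measure 130 mm over their backs; the gripper's body (75 mm by 190 mm) begins 47 mm behind the grasp point.
Start: joints at [-1.083, 0.501, -0.427, 1.55, 0.221, 1.138, -0.21], TCP at [0.145, 0.634, 0.227] pointing down, gripper open.
Joint ranges: [-2.88, 2.88], [-0.31, 2.03], [-1.54, 1.56], [0.2, 2.42], [-1.41, 4.55], [0.19, 2.02], [-2.57, 2.57]. Speed limits (rad/s): [2.57, 2.57, 3.14, 3.14, 3.14, 3.14, 3.14].

## Interface

Orientations are given as a rotation vector (axis times angle).
In Python, from station import robot, effector, planner, get_state, viewer, close_job gives the robot as it stands. Calls block until the motion is done:
- robot.move_pose(position, orientation): joint-space move of the TCP to a pose.
- robot.line_to(position, rotation=None, v=0.15, stop_force=None): straight line of the TCP; rotation=None keeps the orientation; v is the mean speed in m/s. With stop_force (N) it stops when the force on the tool has changed by that much, and returns True; else False.
- robot.goto_joints(angles): joint-space move.
- effector.open_gripper() and effector.grasp(): open the fingers fully, or close them until they stop; the grip force is fixed at half the most.
- robot.wait(seconds).
- planner.solve_ik(position, orientation): joint angles nearest the present ones, or None.
- get_state(): the state.
- viewer.read_camera(name): name is "scene" or "top"; returns a dict with "pixels" (400x640x3 uint8, blue, green, red), "depth" (400x640 float32, m along the optical axis (not along the pixel's ray), 0 where there is no reading), "intrinsics" (3x3 intrinsics, pixels), "R" (3x3) and "t" (3): a world point X has camera coordinates R X + t. Camera axes: x right, y down, z forward; pixel columns grow to the right and rows downward; lengths in m; the calibration is good to about 2 mm. A picture is of the moment at which its call begins.
A pose or a line that the arm cannot do raises robot.MotionError and nothing moves.
- close_job(): hands the job in; it is judged then, once.
Trained networks look in a picture, given as the dict that the camera call returned (one of the last four; its "shot" number tells which), for a name from the list of things; names that differ only in an ending like _2 or _b are one class to them, and where a whole thing is asked for, a point or a joint stands for the part that bears it (a point fixed in the world has none). Each returns a list of dicts, best first, with "score" (0 to 1); they miss things now and then, are a little off and sometimes report something else, mostly with a low value. They report only what shows in the picture. A call takes as long as a camera call. They do not tell look-alikes from the thing itself.
- viewer.spot_in(thing, picture): "box" ([centre column, centre row, width, height] in pixels, round what is visible of it).
- viewer.regions_of(thing, picture): "pixels" (400x640 bool, what is visible of it) and "box" ([centre column, centre row, width, height] in pixels, round what is visible of it).
- viewer.spot_point(thing, picture): "centre" ([column, row] in pixels: a listed point, or the origin of a listed thing).
The state is a dict: "time": time; "q": joint angles; "qvel": joint speeds; "tau": joint torques, N m; "ee_pos": TCP position; "orientation": TCP orientation; "wrist_force": force on the tool from outside, world axes, zero at the start; "ft_torque": the same for the moment, N m; "finger_gap": finger opening in m; "gripper_force": force on a finger pad.
Only numpy, scipy, OpenCV 4.12 (cv2) and the standard library are available. Lean on these libraries where they do the work, as an engineer would, in place of code of your own. Each camera call takes 0.05 s, during which the arm holds its last target. There are 200 camera calls.

## Working session

There is one attempt and no reset: what is moved stays moved. The work goes in short steps, each a Python script; the robot and the scene stay as the last script left them, time stands still between calls to the robot, and variables do not carry over. Pictures are saved under pics/ and viewed, at most 14 in all, crops included, and the job is handed in when it is done.

```bash
ls; mkdir -p pics; cat > h.py <<'E'
import numpy as np, cv2
from station import robot, effector, planner, get_state, viewer, close_job
from scipy.spatial.transform import Rotation as Rn
def cloud(p):
    K=p["intrinsics"];d=p["depth"];v,u=np.mgrid[:400,:640]
    c=np.stack([(u-K[0,2])/K[0,0]*d,(v-K[1,2])/K[1,1]*d,d],-1)
    return (c-p["t"])@p["R"]      # world = R^T (c-t)
def proj(p,X):
    c=p["R"]@np.asarray(X)+p["t"];q=p["intrinsics"]@c;return q[:2]/q[2]
def at_z(p,uv,z):
    r=p["R"].T@np.linalg.solve(p["intrinsics"],[uv[0],uv[1],1.]);o=-p["R"].T@p["t"]
    return o+r*(z-o[2])/r[2]
E
cat > a.py <<'E'
from h import *
print(robot.grip_point_offset)
for n in("top","scene"):
    p=viewer.read_camera(n);cv2.imwrite(f"pics/{n}0.png",p["pixels"]);W=cloud(p)
    print(n,"cam at",-p["R"].T@p["t"],"f",p["intrinsics"][0,0],"corners",[at_z(p,c,0).round(2) for c in((0,0),(639,0),(0,399),(639,399))])
    for t in["block1","mallet","pad","dial","plunger","bay1","glue","tape","sander","offcut","tin","square"]:
        try:
            for r in viewer.regions_of(t,p):
                m=r["pixels"];q=W[m&(p["depth"]>0)]
                print(t,round(r["score"],2),np.round(r["box"]).astype(int),"med",np.median(q,0).round(3),"zmax",np.percentile(q[:,2],98).round(3))
        except Exception as e: print(t,e)
    for t in["bay1","bay2","bay3","dial_grip","plunger_top","peg1"]:
        for r in viewer.spot_point(t,p): print("pt",t,round(r["score"],2),np.round(r["centre"],1))
print(get_state()["time"])
E
python3 a.py
```

```text
pics
0.0188
top cam at [0.35226411 0.02896763 1.43199315] f 460.1280924110859 corners [array([1.19, 1.12, 0.  ]), array([ 1.17, -0.99,  0.  ]), array([-0.08,  1.02,  0.  ]), array([-0.08, -0.89,  0.  ])]
block1 0.62 [356 216  28  43] med [ 0.474 -0.049  0.036] zmax 0.052
block1 0.58 [463 217  35  42] med [ 0.471 -0.387  0.036] zmax 0.046
mallet 0.95 [358 150  77  24] med [ 0.657 -0.016  0.084] zmax 0.1
mallet 0.53 [416 114  24  26] med [ 0.788 -0.246  0.022] zmax 0.063
mallet 0.51 [262 194 102  72] med [0.533 0.234 0.014] zmax 0.03
pad 0.78 [338 159  38  30] med [ 0.634 -0.013  0.007] zmax 0.013
pad 0.73 [360 116  55  23] med [ 0.786 -0.076  0.028] zmax 0.035
dial 0.62 [419 170  13  15] med [ 0.596 -0.246  0.075] zmax 0.097
dial 0.5 [422 309  15  15] med [ 0.197 -0.245  0.072] zmax 0.094
dial 0.41 [262 196 102  70] med [0.533 0.236 0.014] zmax 0.03
dial 0.38 [402 231   6   6] med [ 0.419 -0.192  0.053] zmax 0.067
bay1 0.84 [263 197  99  75] med [0.533 0.234 0.014] zmax 0.03
glue 0.94 [188 223  32  18] med [0.446 0.436 0.114] zmax 0.174
glue 0.65 [356 150  73  26] med [ 0.658 -0.02   
[... 2531 characters left out ...]
.409 0.01 ] zmax 0.022
square 0.49 [373 256 131  93] med [0.539 0.239 0.013] zmax 0.029
pt bay1 0.95 [327.8 246. ]
pt bay1 0.73 [365.1 263.8]
pt bay1 0.65 [262.4 238.7]
pt bay1 0.62 [406.6 273.6]
pt bay2 0.95 [327.8 246. ]
pt bay2 0.73 [365.1 263.8]
pt bay2 0.65 [262.4 238.7]
pt bay2 0.62 [406.6 273.6]
pt bay3 0.95 [327.8 246. ]
pt bay3 0.73 [365.1 263.8]
pt bay3 0.65 [262.4 238.7]
pt bay3 0.62 [406.6 273.6]
pt dial_grip 0.5 [302.   67.9]
pt dial_grip 0.46 [207.6 151.3]
pt dial_grip 0.42 [265.4 126.4]
pt plunger_top 0.63 [179.8 138.6]
pt plunger_top 0.56 [248.3 124.5]
pt plunger_top 0.39 [271.2  62.7]
pt plunger_top 0.26 [264.1 240.6]
pt peg1 0.56 [202.4 125.7]
pt peg1 0.48 [286.8 180.7]
1.9
```

View pics/top0.png

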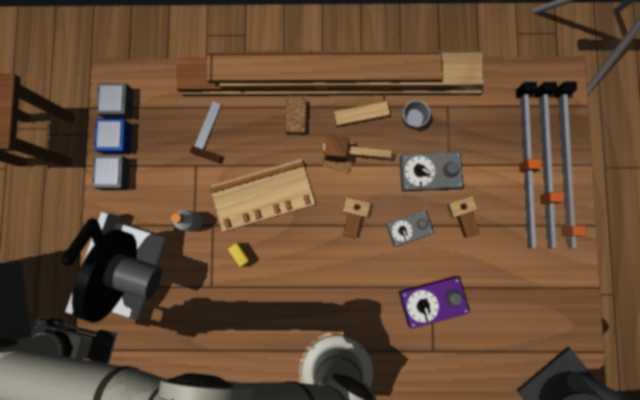

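View pics/scene0.png

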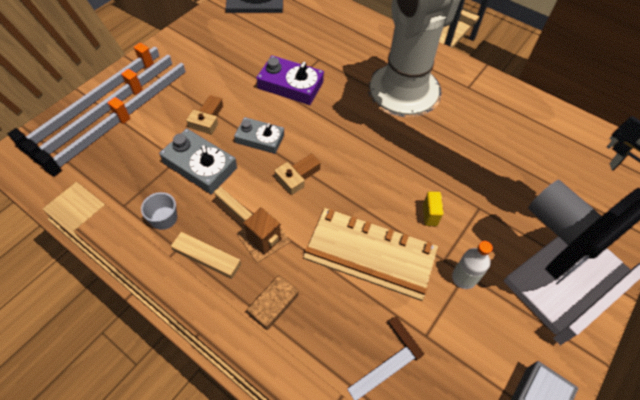

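```bash
python3 -c "
import cv2
i=cv2.imread('pics/top0.png');s=cv2.imread('pics/scene0.png')
cv2.imwrite('pics/c1.png',cv2.resize(i[140:340,390:510],(360,600),interpolation=2))
cv2.imwrite('pics/c2.png',cv2.resize(s[40:190,150:330],(720,600),interpolation=2))"
```

```text
(no output)
```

View pics/c1.png

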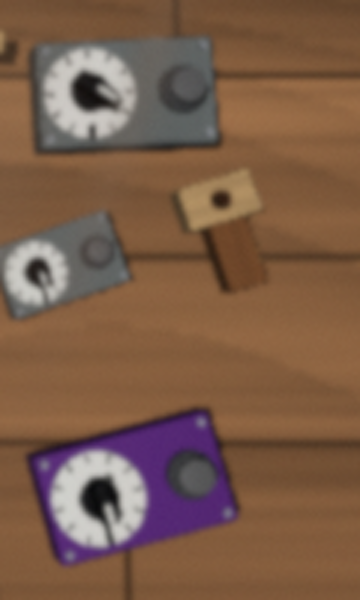

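The top view shows two T-joints, at (356,216) and (463,217). The mallet is at (358,150) with its head at (337,150), and the jig is at (263,197). There are three things that could be taken for the timer:
- **Large grey**, dial (419,170).
- **Small grey**, dial (402,231).
- **Purple**, dial (422,309).

I leave the purple one and choose the larger grey, which the crop confirms. Its pointer is at lower right, so the dial is positive, and its zero mark is at the bottom (-x).

Next I fit the poses precisely.

```bash
cat > fit.py <<'E'
from h import *
from scipy.optimize import minimize
def loc(P,x,y,a):
    d=P[:,:2]-[x,y];c,s=np.cos(a),np.sin(a);return d@np.array([[c,-s],[s,c]])
def box(L,x0,x1,y0,y1): return (L[:,0]>x0)&(L[:,0]<x1)&(L[:,1]>y0)&(L[:,1]<y1)
def m_block(L):
    z=np.zeros(len(L));z[box(L,-.022,.022,-.038,.038)|box(L,-.092,0,-.02,.02)]=.036;return z
def m_timer(L):
    z=np.zeros(len(L));z[box(L,-.055,.055,-.09,.09)]=.05;return z
def m_mallet(L):
    z=np.zeros(len(L));z[box(L,-.168,-.03,-.012,.012)]=.062;z[box(L,-.033,.033,-.03,.03)]=.094;return z
def m_pad(L):
    z=np.zeros(len(L));z[box(L,-.05,.05,-.05,.05)]=.006;return z
def m_jig(L,far=.041):
    z=np.zeros(len(L));z[box(L,far-.15,far,-.15,.15)]=.012;z[box(L,.025,far,-.15,.15)]=.026
    for b in(-.098,0,.098):
        for s in(-1,1):
            y0,y1=sorted((b+s*.023,b+s*.035));z[box(L,-.094,-.066,y0,y1)]=.026
    return z
def fit(W,model,x0,r,cap=.012,zmax=.12):
    P=W.reshape(-1,3);P=P[(np.hypot(P[:,0]-x0[0],P[:,1]-x0[1])<r)&(P[:,2]<zmax)]
    f=lambda p:np.minimum(abs(P[:,2]-model(loc(P,*p))),cap).mean()*1e3
    best=None;c=np.array(x0,float)
    for sc in((.012,.012,.2),(.005,.005,.06),(.002,.002,.02)):
        rs=np.random.default_rng(0);C=c+rs.uniform(-1,1,(250,3))*sc;C[0]=c
        v=[f(q) for q in C];top=np.argsort(v)[:8];c=C[top].mean(0)
        if f(c)>v[top[0]]*1.05:c=C[top[0]]
    C=c+rs.normal(0,1,(400,3))*(.0012,.0012,.008);v=np.array([f(q) for q in C]);k=np.argsort(v)[:25];c=C[k].mean(0)
    return c,f(c)
def shots(): return {n:viewer.read_camera(n) for n in("top","scene")}
E
cat > b.py <<'E'
from fit import *
S=shots();T=S["top"]
def show(n,m,x0,r,**k):
    for c,p in S.items():
        q,v=fit(cloud(p),m,x0,r,**k);print(n,c,q.round(4),round(v,2))
    return
# jig far edge
b=[at_z(T,u,.012) for u in((232.8,195.1),(262,185.1),(290.6,179))];print("bays net",np.round(b,3))
ya=np.arctan2(*(-(b[0]-b[2])[[0,1]]*[1,-1]))
print(ya)
for far in(.037,.041,.045,.05):
    show(f"jig{far}",lambda L:m_jig(L,far),[b[1][0],b[1][1],.28],.21)
show("timer",m_timer,[.6,-.29,0],.13,cap=.01)
show("blkA",m_block,[.50,-.05,.2],.11);show("blkB",m_block,[.50,-.37,.2],.11)
show("mallet",m_mallet,[.657,.03,1.6],.2)
# dial bar top, pegs, plunger
for c,p in S.items():
    W=cloud(p).reshape(-1,3);col=p["pixels"].reshape(-1,3).astype(int).mean(1)
    for n,(x,y),r,z0 in(("dial",(.6,-.245),.04,.084),("plunger",(.604,-.34),.03,.075),("pegA",(.5,-.05),.045,.042),("pegB",(.5,-.375),.045,.042)):
        m=(np.hypot(W[:,0]-x,W[:,1]-y)<r)&(W[:,2]>z0);Q=W[m]
        if len(Q)<3: print(n,c,"few");continue
        w,V=np.linalg.eigh(np.cov(Q[:,:2].T))
        br=m&(col>110);print(n,c,len(Q),Q.mean(0).round(4),"zmax",Q[:,2].max().round(4),"mid",((Q.max(0)+Q.min(0))/2)[:2].round(4),"ax",np.degrees(np.arctan2(V[1,1],V[0,1])).round(1),"white",br.sum(),W[br].mean(0).round(4) if br.any() else "")
E
python3 b.py
```

```text
bays net [[0.533 0.325 0.012]
 [0.564 0.234 0.012]
 [0.583 0.145 0.012]]
0.27270571713220204
jig0.037 top [0.5598 0.2426 0.2876] 3.29
jig0.037 scene [0.5612 0.2399 0.2893] 2.66
jig0.041 top [0.559  0.2423 0.286 ] 3.2
jig0.041 scene [0.5584 0.239  0.2883] 2.56
jig0.045 top [0.5589 0.2424 0.2882] 3.13
jig0.045 scene [0.5569 0.2384 0.2868] 2.53
jig0.05 top [0.5578 0.2421 0.2876] 3.06
jig0.05 scene [0.5557 0.2382 0.2883] 2.54
timer top [ 0.6021 -0.2871  0.0406] 3.5
timer scene [ 0.6027 -0.2883  0.0441] 4.15
blkA top [ 0.4944 -0.0511 -0.0567] 2.85
blkA scene [ 0.4919 -0.0568 -0.0422] 2.87
blkB top [ 0.4941 -0.3816  0.3064] 4.27
blkB scene [ 0.4942 -0.3827  0.3079] 4.85
mallet top [0.6679 0.014  1.5146] 5.32
mallet scene [0.6683 0.0128 1.4933] 5.29
dial top 76 [ 0.5997 -0.2479  0.0907] zmax 0.1001 mid [ 0.6004 -0.2487] ax 54.9 white 22 [ 0.5967 -0.2574  0.0917]
plunger top 108 [ 0.6036 -0.3407  0.0825] zmax 0.0902 mid [ 0.6033 -0.3408] ax 99.0 white 0 
pegA top 33 [ 0.4901 -0.0571  0.0493] zmax 0.0545 mid [ 0.4875 -0.0584] ax 169.3 white 6 [ 0.4965 -0.0609  0.0434]
pegB top 30 [ 0.4923 -0.3799  0.0475] zmax 0.0575 mid [ 0.4885 -0.3801] ax 90.6 white 7 [ 0.4898 -0.3801  0.0424]
dial scene 82 [ 0.6023 -0.2491  0.0914] zmax 0.0979 mid [ 0.6015 -0.2507] ax 55.7 white 37 [ 0.5951 -0.2591  0.0925]
plunger scene 125 [ 0.6063 -0.3421  0.0827] zmax 0.0908 mid [ 0.6054 -0.3444] ax 94.2 white 92 [ 0.6052 -0.3453  0.0834]
pegA scene 42 [ 0.4933 -0.0592  0.0498] zmax 0.0592 mid [ 0.4921 -0.0698] ax 177.7 white 7 [ 0.4903 -0.0633  0.0481]
pegB scene 32 [ 0.4934 -0.381   0.0481] zmax 0.0541 mid [ 0.484  -0.3764] ax 173.5 white 6 [ 0.4914 -0.3799  0.0477]
```

View pics/c2.png

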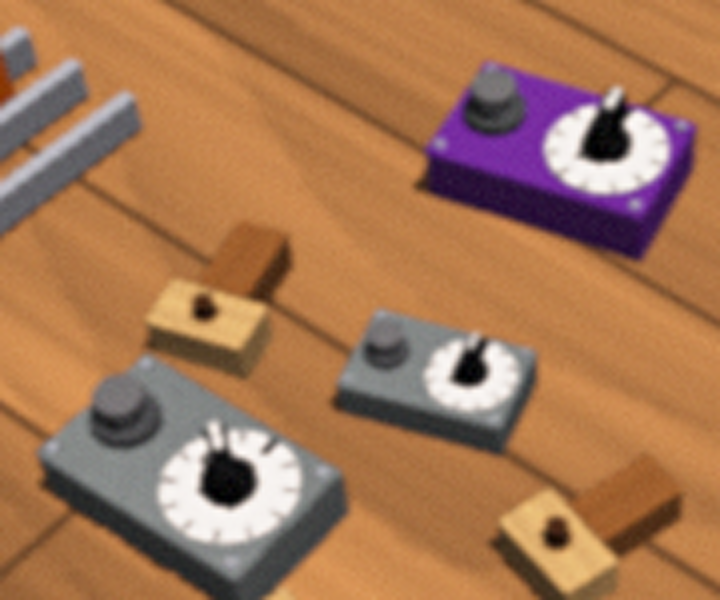

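```bash
cat >> fit.py <<'E'
def avg(n=4):
    out={}
    for c in("top","scene"):
        p=viewer.read_camera(c);D=[p["depth"]]+[viewer.read_camera(c)["depth"] for _ in range(n-1)]
        p=dict(p);p["depth"]=np.median(D,0);out[c]=p
    return out
E
cat >> h.py <<'E'
G=robot.grip_point_offset
def down(a): return (Rn.from_euler('z',a)*Rn.from_euler('x',np.pi)).as_rotvec()
def pick_a(pos,opts):
    best=None
    for a in opts:
        q=planner.solve_ik(list(pos),list(down(a)))
        if q is None: continue
        m=abs(q[6])
        if best is None or m<best[0]: best=(m,a,q)
    return best
def gp(x,y,z): return [x,y,z-G]   # grasp point -> TCP (pointing down)
E
cat > c.py <<'E'
from fit import *
S=avg()
def show(n,m,x0,r,**k):
    R=[fit(cloud(p),m,x0,r,**k) for p in S.values()]
    print(n,*[(q.round(4).tolist(),round(v,2)) for q,v in R])
show("jig",lambda L:m_jig(L,.045),[.558,.24,.288],.21)
show("blkA",m_block,[.494,-.055,-.25],.11);show("blkB",m_block,[.494,-.381,.3],.11)
show("mallet",m_mallet,[.668,.013,1.5],.2)
show("timer",m_timer,[.6024,-.288,.042],.13,cap=.01)
for a in(.965,.965+np.pi,.965-np.pi,.042,.042+np.pi,.042-np.pi):
    q=planner.solve_ik(gp(.601,-.2485,.083),list(down(a)));print(round(a,2),None if q is None else np.round(q,2))
E
python3 c.py
```

```text
jig ([0.5584, 0.2423, 0.2867], np.float64(2.22)) ([0.5572, 0.2386, 0.2884], np.float64(2.0))
blkA ([0.4924, -0.0578, -0.2399], np.float64(1.62)) ([0.4931, -0.0597, -0.2234], np.float64(2.1))
blkB ([0.4938, -0.3808, 0.3034], np.float64(2.94)) ([0.4951, -0.3839, 0.2931], np.float64(3.81))
mallet ([0.6678, 0.0034, 1.4758], np.float64(4.74)) ([0.6693, 0.0012, 1.4713], np.float64(4.71))
timer ([0.6024, -0.287, 0.0409], np.float64(2.6)) ([0.6028, -0.289, 0.0453], np.float64(3.67))
0.96 [-0.12  0.76  0.69  1.69 -0.59  0.91  0.2 ]
4.11 [ 1.13  1.13 -1.31  1.64  1.13  1.3   2.14]
-2.18 [ 1.13  1.13 -1.31  1.64  1.13  1.3   2.14]
0.04 [-0.21  0.82  0.83  1.69 -0.72  0.96 -0.63]
3.18 [ 0.25  0.65  0.14  1.68 -0.11  0.82  2.05]
-3.1 [ 0.25  0.65  0.14  1.68 -0.11  0.82  2.05]
```

```bash
cat > d.py <<'E'
from fit import *
x,y,a,zero=.601,-.2488,.965,.043
s=get_state();p=np.array(s["ee_pos"]);robot.line_to([p[0],p[1],.32])
robot.move_pose([x,y,.25],list(down(a)))
robot.line_to(gp(x,y,.083));effector.grasp()
s=get_state();print(s["finger_gap"],s["wrist_force"])
a0=Rn.from_rotvec(s["orientation"]).as_matrix();print("ang",np.arctan2(a0[1,0],a0[0,0]))
q=np.array(s["q"]);q[6]-=a-zero;robot.goto_joints(list(q))
s=get_state();a0=Rn.from_rotvec(s["orientation"]).as_matrix();print("ang",np.arctan2(a0[1,0],a0[0,0]),s["ee_pos"],s["finger_gap"],s["wrist_force"])
effector.open_gripper();robot.line_to([x,y,.25]);robot.move_pose([.5,.0,.35],list(down(0)))
E
cat > e.py <<'E'
from fit import *
S=avg(3)
for c,p in S.items():
    W=cloud(p).reshape(-1,3);m=(np.hypot(W[:,0]-.601,W[:,1]+.2488)<.04)&(W[:,2]>.082);Q=W[m]
    if len(Q)>5:
        w,V=np.linalg.eigh(np.cov(Q[:,:2].T));print(c,len(Q),Q.mean(0).round(4),np.degrees(np.arctan2(V[1,1],V[0,1])))
    i=p["pixels"];u=proj(p,[.6,-.25,.06]).astype(int)
    cv2.imwrite(f"pics/dial_{c}.png",cv2.resize(i[max(u[1]-25,0):u[1]+25,u[0]-25:u[0]+25],(390,390),interpolation=2))
cv2.imwrite("pics/dial.png",np.hstack([cv2.imread("pics/dial_top.png"),cv2.imread("pics/dial_scene.png")]))
E
python3 d.py && python3 e.py
```

```text
0.013766017365671943 [ 4.09247663 -2.98437608 -4.58197586]
ang 0.9650446743309559
ang 0.04448569670521643 [ 0.6024909  -0.25036907  0.06437723] 0.013728257634376835 [ 4.60781182 -3.13217995 -5.33681786]
top 80 [ 0.5992 -0.2476  0.0912] -175.6762330144821
scene 111 [ 0.6027 -0.2492  0.0904] -179.47627066032567
```

View pics/dial.png

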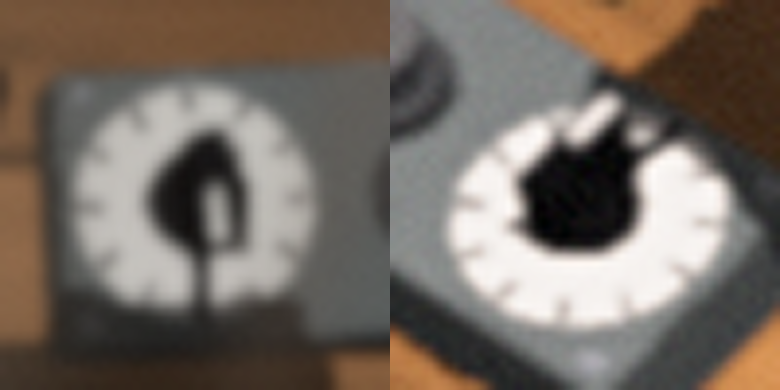

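The pointer is on the broad zero mark in both views: top crop (205,260), scene crop (640,130). Next come the blocks.

```bash
cat > f.py <<'E'
from fit import *
import sys
JIG=np.array([.5575,.2395,.2878])
Q0=[-1.083,.501,-.427,1.55,.221,1.138,-.21]
def bay(k): 
    r=Rn.from_euler('z',JIG[2]).as_matrix()[:2,:2];return JIG[:2]+r@[0,(k-2)*.098]
def find(x0,r=.11,n=2):
    S=avg(n);R=[fit(cloud(p),m_block,x0,r) for p in S.values()]
    print([(q.round(4).tolist(),round(v,2)) for q,v in R]);return R
def off(o,a,d): return [o[0]+np.cos(a)*d[0]-np.sin(a)*d[1],o[1]+np.sin(a)*d[0]+np.cos(a)*d[1]]
GX,GZ=-.042,.022
def pick(P):
    x,y=off(P[:2],P[2],(GX,0));robot.move_pose(gp(x,y,.15),list(down(P[2])))
    robot.line_to(gp(x,y,GZ));effector.grasp();robot.line_to(gp(x,y,.15));s=get_state()
    print("gap",s["finger_gap"],"F",np.round(s["wrist_force"],1),"t",s["time"]);return s["finger_gap"]
def place(k,dz=.0):
    b=bay(k);a=JIG[2];x,y=off(b,a,(GX-.0005,0));robot.move_pose(gp(x,y,.15),list(down(a)))
    robot.line_to(gp(x,y,.012+GZ+.012));print("gap",get_state()["finger_gap"])
    hit=robot.line_to(gp(x,y,.012+GZ-.002),v=.04,stop_force=6)
    s=get_state();print("hit",hit,"under z",s["ee_pos"][2]+G-GZ-.012,"F",np.round(s["wrist_force"],1))
    return s
E
cat > g.py <<'E'
from f import *
robot.move_pose([.3,.5,.35],list(down(.3)));print("park",get_state()["time"])
A=find([.493,-.059,-.232]);find([.4945,-.382,.3])
P=(A[0][0]+A[1][0])/2
if pick(P)>.03:
    place(3)
E
python3 g.py
```

```text
park 16.1333
[([0.4924, -0.0578, -0.2399], np.float64(1.97)), ([0.4926, -0.0599, -0.2406], np.float64(2.36))]
[([0.4939, -0.3807, 0.3056], np.float64(3.27)), ([0.4937, -0.3837, 0.3009], np.float64(3.94))]
gap 0.039911746023873935 F [ 0.1 -0.3 -2.2] t 21.575
gap 0.03986334172832216
hit True under z 0.006487716127431337 F [ 0.5  1.  -1.2]
```

```bash
cat > g2.py <<'E'
from f import *
b=bay(3);a=JIG[2];x,y=off(b,a,(GX-.0005,0))
hit=robot.line_to(gp(x,y,.012+GZ-.002),v=.03,stop_force=8)
s=get_state();print("hit",hit,"under z",s["ee_pos"][2]+G-GZ-.012,"F",np.round(s["wrist_force"],1),np.round(s["ft_torque"],2),s["finger_gap"])
p=viewer.read_camera("scene");u=proj(p,[*b,.03]).astype(int);i=p["pixels"]
cv2.imwrite("pics/pl1.png",cv2.resize(i[u[1]-55:u[1]+55,u[0]-70:u[0]+70],(700,550),interpolation=2))
E
python3 g2.py
```

```text
hit True under z 0.004038445512601716 F [-0.3  0.1 -0.7] [ 0.03 -0.08  0.  ] 0.03955213993222307
```

View pics/pl1.png

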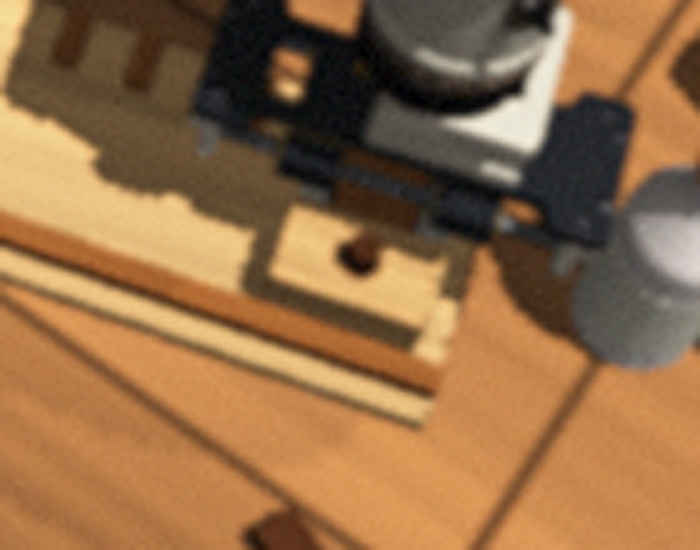

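The block is held over bay 3, with the crossbar at crop (350,260), but the gripper body is right beside the glue bottle at (630,270). I'll back out, check the bottle, and use bays 1 and 2.

```bash
cat > g3.py <<'E'
from f import *
b=bay(3);a=JIG[2];x,y=off(b,a,(GX-.0005,0))
robot.line_to(gp(x,y,.22),v=.1);s=get_state();print(s["finger_gap"],np.round(s["wrist_force"],1))
b=bay(2);x,y=off(b,a,(GX-.0005,0));robot.line_to(gp(x,y,.15))
S=avg(2)
for c,p in S.items():
    W=cloud(p).reshape(-1,3)
    Q=W[(np.hypot(W[:,0]-.446,W[:,1]-.436)<.06)&(W[:,2]>.06)&(W[:,2]<.18)]
    print(c,len(Q),Q.mean(0).round(4),Q.min(0).round(3),Q.max(0).round(3))
    # cross-section of jig heights in jig frame to see strip profile
    L=loc(W,*JIG);m=(abs(L[:,1]-.05)<.1)&(abs(L[:,0])<.06)&(L[:,0]>.01)
    h=[(round(e*1e3),round(float(np.median(W[m&(abs(L[:,0]-e)<.0015),2]))*1e3,1) if 0 else round(float(np.median(W[m&(abs(L[:,0]-e)<.0015)][:,2])*1e3),1)) for e in np.arange(.012,.06,.003)]
    print(h)
    u=proj(p,[.5,.3,.05]).astype(int);cv2.imwrite(f"pics/b_{c}.png",cv2.resize(p["pixels"][u[1]-50:u[1]+50,u[0]-60:u[0]+60],(390,325),interpolation=2))
cv2.imwrite("pics/b.png",np.hstack([cv2.imread("pics/b_top.png"),cv2.imread("pics/b_scene.png")]))
E
python3 g3.py
```

```text
0.039938761623927274 [-0.2 -0.3 -3.4]
top 395 [0.4478 0.4404 0.1259] [0.42  0.42  0.063] [0.479 0.473 0.176]
[(12, 160.1), (15, 160.5), (18, 161.4), (21, 161.5), (24, 716.0), (27, 30.7), (30, 28.3), (33, 26.9), (36, 27.2), (39, 27.3), (42, 475.6), (45, 13.2), (48, 14.6), (51, 11.3), (54, 3.6), (57, 2.4)]
scene 896 [0.4637 0.4467 0.1175] [0.43  0.417 0.06 ] [0.481 0.477 0.173]
[(12, 160.7), (15, 14.0), (18, 13.9), (21, 146.0), (24, 26.1), (27, 26.1), (30, 26.6), (33, 26.8), (36, 26.4), (39, 19.5), (42, 12.4), (45, 12.7), (48, 12.1), (51, 5.4), (54, 0.6), (57, 0.5)]
```

View pics/b.png

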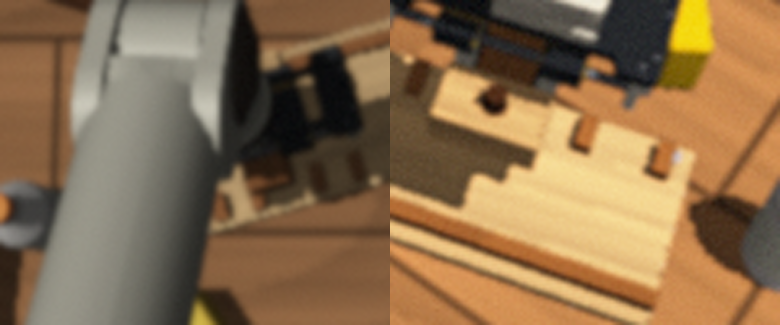

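```bash
python3 - <<'E'
import re
s=open('fit.py').read()
s=s.replace("far=.041","far=.05").replace("box(L,.025,far,","box(L,.025,.039,")
open('fit.py','w').write(s)
E
cat > g4.py <<'E'
from f import *
robot.move_pose([.45,-.2,.3],list(down(.2)));s=get_state();print(s["finger_gap"],s["time"])
S=avg(4)
for c,p in S.items():
    cv2.imwrite(f"pics/now_{c}.png",p["pixels"]);W=cloud(p);np.save(f"W_{c}.npy",W)
    for far in (.048,.05,.052): q,v=fit(W,lambda L:m_jig(L,far),JIG,.2);print(c,far,q.round(4),round(v,3))
    i0=cv2.imread(f"pics/{c}0.png");i1=p["pixels"]
    for n,X in(("glue",[.447,.44,.12]),("tape",[.35,.29,.05])):
        u=proj(p,X).astype(int);t=i0[u[1]-28:u[1]+28,u[0]-22:u[0]+22];w=i1[u[1]-40:u[1]+40,u[0]-34:u[0]+34]
        r=cv2.matchTemplate(w,t,cv2.TM_CCOEFF_NORMED);_,v,_,l=cv2.minMaxLoc(r);print(c,n,v,np.array(l)-12)
E
python3 g4.py
```

```text
0.0400780755978622 29.1583
top 0.048 [0.5592 0.2424 0.2865] 1.874
top 0.05 [0.558  0.2421 0.2863] 1.833
top 0.052 [0.5576 0.2419 0.2864] 1.867
top glue 0.9992549419403076 [0 0]
top tape 0.9990805983543396 [0 0]
scene 0.048 [0.5584 0.2391 0.2888] 1.619
scene 0.05 [0.5577 0.2389 0.289 ] 1.596
scene 0.052 [0.557  0.2386 0.2874] 1.62
scene glue 0.9982150197029114 [0 0]
scene tape 0.9932333827018738 [0 0]
```

```bash
sed -i 's/^JIG=.*/JIG=np.array([.558,.2391,.2877])/; s/stop_force=6/stop_force=12/' f.py
cat > g5.py <<'E'
from f import *
place(2)
s=get_state();print(s["finger_gap"],np.round(s["ft_torque"],2))
E
python3 g5.py
```

```text
gap 0.039928737044540585
hit True under z 0.0016069514954005389 F [0.6 0.5 1.8]
0.03977234595713258 [-0.   -0.08  0.05]
```

```bash
cat > g6.py <<'E'
from f import *
effector.open_gripper();b=bay(2);x,y=off(b,JIG[2],(GX-.0005,0));robot.line_to(gp(x,y,.15))
robot.move_pose([.45,-.2,.3],list(down(.2)))
S=avg(3);mb=lambda L:np.where(m_block(L)>0,.048,np.where(box(L,-.1,.05,-.15,.15),.012,0))
for c,p in S.items():
    q,v=fit(cloud(p),m_block if 0 else mb,[*b,JIG[2]],.06);print(c,q.round(4),round(v,2),"local err",loc(np.array([[*q[:2],0]]),*b,JIG[2]).round(4))
    W=cloud(p).reshape(-1,3);L=loc(W,*b,JIG[2])
    for n,bx in(("crossL",(-.015,.015,.012,.035)),("crossR",(-.015,.015,-.035,-.012)),("leg end",(-.088,-.07,-.015,.015)),("peg",(-.006,.006,-.006,.006))): print(n,np.median(W[box(L,*bx),2]).round(4),end=' ')
    i=p["pixels"];u=proj(p,[*b,.04]).astype(int);cv2.imwrite(f"pics/k_{c}.png",cv2.resize(i[u[1]-40:u[1]+40,u[0]-48:u[0]+48],(390,325),interpolation=2))
cv2.imwrite("pics/k.png",np.hstack([cv2.imread("pics/k_top.png"),cv2.imread("pics/k_scene.png")]));print(get_state()["time"])
E
python3 g6.py
```

```text
top [0.5587 0.2416 0.2928] 3.67 local err [[0.0014 0.0022]]
crossL 0.0485 crossR 0.049 leg end 0.0481 peg 0.0662 scene [0.5588 0.2385 0.2855] 4.02 local err [[ 0.0006 -0.0008]]
crossL 0.0485 crossR 0.0488 leg end 0.0486 peg 0.0646 36.3167
```

View pics/k.png

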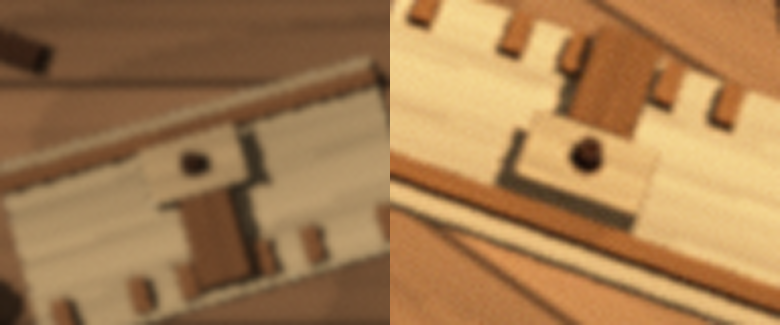

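The first block lies flat in bay 2: its top is at 48.5 mm everywhere and its leg is between the strips, at scene crop (610,80). Now the second goes into bay 1.

```bash
cat > g7.py <<'E'
from f import *
robot.move_pose([.45,.15,.3],list(down(.2)))
A=find([.494,-.382,.30]);P=(A[0][0]+A[1][0])/2
if max(v for _,v in A)<5 and pick(P)>.03: place(1)
E
python3 g7.py
```

```text
[([0.4861, -0.4002, 0.462], np.float64(3.56)), ([0.4868, -0.4003, 0.4701], np.float64(4.23))]
gap 0.04244123835714786 F [-0.1  0.  -2.8] t 42.7917
gap 0.041140562815874304
hit True under z -0.00043191377598925454 F [-0.2 -0.3  3.7]
```

Block B had been knocked aside, and the fit moved with it. I'll release and check the placing.

```bash
sed 's/bay(2)/bay(1)/g; s/\[.45,-.2,.3\]/[.45,-.35,.3]/; s/pics\/k/pics\/m/g' g6.py > g8.py; python3 g8.py
```

```text
top [0.5871 0.1437 0.2217] 4.04 local err [[ 0.0008 -0.0017]]
crossL 0.0491 crossR 0.049 leg end 0.0487 peg 0.0621 scene [0.5861 0.1405 0.2242] 4.54 local err [[-0.001  -0.0045]]
crossL 0.0482 crossR 0.049 leg end 0.0483 peg 0.0576 50.0917
```

View pics/m.png

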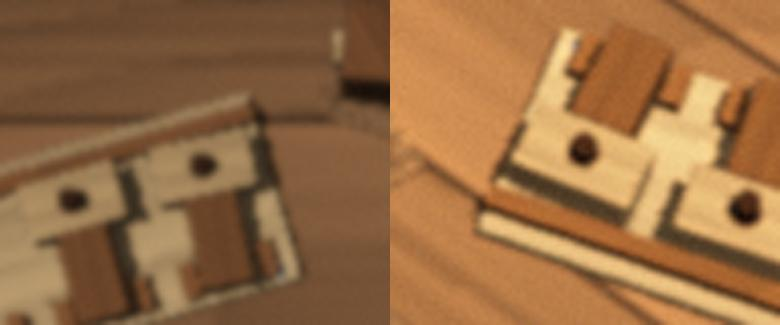

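Block B lies flat in bay 1 at scene crop (600,130), but it is about 3.5° askew. I'll re-grip and straighten it.

```bash
cat > g9.py <<'E'
from f import *
b=bay(1);a=JIG[2];bb=off(b,a,(-.001,-.0035));ab=a-.065
x,y=off(bb,ab,(GX,0));robot.move_pose(gp(x,y,.15),list(down(ab)));robot.line_to(gp(x,y,.012+GZ+.001))
effector.grasp();print("gap",get_state()["finger_gap"])
x,y=off(b,a,(GX-.0005,0));robot.line_to(gp(x,y,.012+GZ+.0015),rotation=list(down(a)),v=.03)
s=get_state();print("F",np.round(s["wrist_force"],1),np.round(s["ft_torque"],2),s["finger_gap"])
E
python3 g9.py && python3 g8.py
```

```text
gap 0.03961652944247984
F [ 0.2 -0.1 -2.6] [-0.09  0.18 -0.03] 0.039448220653531936
top [0.5858 0.1473 0.2855] 4.02 local err [[0.0006 0.0021]]
crossL 0.0492 crossR 0.049 leg end 0.0484 peg 0.0619 scene [0.5855 0.1439 0.2848] 4.46 local err [[-0.0006 -0.001 ]]
crossL 0.0489 crossR 0.0487 leg end 0.049 peg 0.0606 58.0667
```

```bash
cat > k1.py <<'E'
from f import *
S=avg(4)
R=[fit(cloud(p),m_mallet,[.6685,.002,1.473],.2) for p in S.values()];print([(q.round(4).tolist(),round(v,2)) for q,v in R])
R=[fit(cloud(p),m_mallet,R[0][0],.1) for p in S.values()];print([(q.round(4).tolist(),round(v,2)) for q,v in R])
for c,p in S.items():
    W=cloud(p).reshape(-1,3);near=np.hypot(W[:,0]-.66,W[:,1]+.02)<.2
    h=W[near&(W[:,2]>.085)&(W[:,1]>-.06)];hd=W[near&(W[:,2]>.055)&(W[:,2]<.068)&(W[:,1]<-.045)&(W[:,1]>-.17)]
    w,V=np.linalg.eigh(np.cov(hd[:,:2].T))
    print(c,"head",len(h),((np.percentile(h,2,0)+np.percentile(h,98,0))/2).round(4),h.mean(0).round(4),"handle",hd.mean(0).round(4),hd.min(0).round(3),hd.max(0).round(3),"ang",np.arctan2(V[1,1],V[0,1])%np.pi)
    pd=[r for r in viewer.regions_of("mallet",viewer.read_camera(c))][:1]
    i=p["pixels"];u=proj(p,[.66,-.05,.05]).astype(int);cv2.imwrite(f"pics/n_{c}.png",cv2.resize(i[u[1]-50:u[1]+50,u[0]-60:u[0]+60],(390,325),interpolation=2))
cv2.imwrite("pics/n.png",np.hstack([cv2.imread("pics/n_top.png"),cv2.imread("pics/n_scene.png")]))
E
python3 k1.py
```

```text
[([0.6676, 0.0034, 1.4774], np.float64(4.45)), ([0.6693, 0.0014, 1.4696], np.float64(4.44))]
[([0.6674, 0.0036, 1.4833], np.float64(3.07)), ([0.6692, 0.0015, 1.4723], np.float64(3.39))]
top head 460 [0.6688 0.0025 0.0919] [0.6696 0.0031 0.0955] handle [ 0.6567 -0.104   0.0623] [ 0.641 -0.163  0.055] [ 0.674 -0.045  0.068] ang 1.470913117356579
scene head 683 [0.6705 0.0026 0.0916] [0.6717 0.004  0.0968] handle [ 0.6599 -0.1043  0.0625] [ 0.642 -0.165  0.055] [ 0.675 -0.046  0.066] ang 1.4723884039850794
```

View pics/n.png

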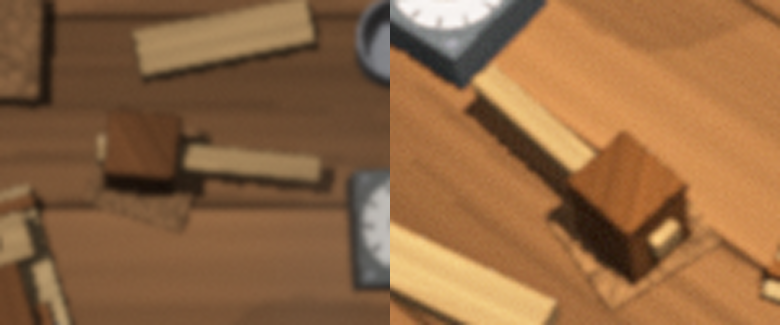

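```bash
cat > k2.py <<'E'
from f import *
import json
M=np.array([.669,.0018,1.474]);MX=-.046;GM=.048   # grip height above striking face
x,y=off(M[:2],M[2],(MX,0))
c=pick_a(gp(x,y,.2),[M[2],M[2]-np.pi]);print(c[0],c[1]);a=c[1]
robot.move_pose(gp(x,y,.2),list(down(a)));robot.line_to(gp(x,y,.006+GM));
effector.grasp();s=get_state();print("gap",s["finger_gap"],np.round(s["wrist_force"],1))
json.dump(dict(pick=list(s["ee_pos"]),a=a,yaw=M[2]),open("mal.json","w"))
robot.line_to(gp(x,y,.2),v=.1)
s=get_state();print("gap",s["finger_gap"],np.round(s["wrist_force"],1),np.round(s["ft_torque"],2),s["time"])
S=avg(2)
for c,p in S.items():
    W=cloud(p).reshape(-1,3);L=loc(W,*M);dz=.2-.054
    for n,bx in(("far",(.015,.03,-.02,.02)),("mid",(-.02,0,-.02,.02)),("tail",(-.165,-.12,-.01,.01))):
        q=W[box(L,*bx)&(W[:,2]>.15)&(W[:,2]<.27),2];print(c,n,len(q),np.median(q) if len(q) else None)
E
python3 k2.py
```

```text
0.30973029091486104 1.474
gap 0.024025951113147797 [ 0.1 -0.4 -1.3]
gap 0.02363254909411586 [ 0.2  0.5 -3.5] [-0.24  0.09 -0.02] 63.9167
top far 0 None
top mid 0 None
top tail 118 0.20800367715367243
scene far 121 0.24001214533722717
scene mid 218 0.24078499043876625
scene tail 120 0.2085153137302076
```

```bash
cat > k3.py <<'E'
from f import *
import json
m=json.load(open("mal.json"));yaw,a=m["yaw"],m["a"];MX,GM=-.046,.048
for k in(1,2):
    b=bay(k);o=off(b,yaw,(.012,0));x,y=off(o,yaw,(MX,0))
    robot.move_pose(gp(x,y,.2),list(down(a)));robot.line_to(gp(x,y,.074+GM))
    for _ in range(2):
        hit=robot.line_to(gp(x,y,.048+GM-.004),v=.03,stop_force=20)
        s=get_state();print(k,hit,"face z",s["ee_pos"][2]+G-GM,"F",np.round(s["wrist_force"],1),np.round(s["ft_torque"],2),s["finger_gap"])
        robot.line_to(gp(x,y,.074+GM))
    robot.line_to(gp(x,y,.2))
robot.move_pose(gp(.66,-.1,.3),list(down(a)));print(get_state()["time"])
S=avg(3)
for k in(1,2):
    for c,p in S.items():
        W=cloud(p).reshape(-1,3);L=loc(W,*bay(k),JIG[2]);h=W[np.hypot(L[:,0],L[:,1])<.02]
        i=p["pixels"].reshape(-1,3)[np.hypot(L[:,0],L[:,1])<.02].mean(1);d=i<np.percentile(i,25)
        print(k,c,"peg z",np.median(h[d,2]).round(4),"max",np.percentile(h[:,2],98).round(4),"peg xy local",loc(h[d],*bay(k),JIG[2]).mean(0).round(4),"top",np.median(W[box(L,-.02,.02,-.035,.035),2]).round(4))
E
python3 k3.py
```

```text
1 True face z 0.04768082341403823 F [-0.1  0.5  5.3] [-0.02  0.25  0.04] 0.02386027910501061
1 True face z 0.047612635175128676 F [-1.7  0.   5.8] [0.04 0.19 0.03] 0.023564564484372337
2 True face z 0.047461700335679466 F [-1.4  1.   5.6] [0.09 0.21 0.05] 0.023965351439366647
2 True face z 0.04747203966710618 F [-0.9  0.7  5.9] [-0.01  0.25  0.07] 0.023724587261363703
73.9583
1 top peg z 0.0483 max 0.0533 peg xy local [-0.0003  0.0007] top 0.0491
1 scene peg z 0.0482 max 0.0512 peg xy local [ 0.0038 -0.001 ] top 0.0482
2 top peg z 0.0481 max 0.0526 peg xy local [0.0014 0.0014] top 0.0489
2 scene peg z 0.0489 max 0.0516 peg xy local [ 0.0008 -0.0019] top 0.0485
```

Both pegs are flush. Now I put the mallet back.

```bash
cat > k4.py <<'E'
from f import *
import json
m=json.load(open("mal.json"));a=m["a"];P=m["pick"]
robot.move_pose([P[0],P[1],.2],list(down(a)));robot.line_to([P[0],P[1],P[2]+.01])
hit=robot.line_to([P[0],P[1],P[2]-.001],v=.02,stop_force=10)
s=get_state();print(hit,s["ee_pos"][2]-P[2],np.round(s["wrist_force"],1),s["finger_gap"])
effector.open_gripper();robot.line_to([P[0],P[1],.2]);robot.move_pose([.4,-.3,.3],list(down(.5)))
S=avg(4)
for c,p in S.items():
    q,v=fit(cloud(p),m_mallet,[.669,.0018,1.474],.1);print(c,q.round(4),round(v,2))
    W=cloud(p).reshape(-1,3);L=loc(W,.669,.0018,1.474)
    print([np.median(W[box(L,*bx)&(W[:,2]>.04),2]).round(4) for bx in((.012,.03,-.02,.02),(-.025,-.005,-.02,.02),(-.16,-.12,-.008,.008),(-.08,-.05,-.008,.008))])
    for k in(1,2):
        mb=lambda L:np.where(m_block(L)>0,.048,np.where(box(L,-.1,.05,-.15,.15),.012,0))
        q,_=fit(cloud(p),mb,[*bay(k),JIG[2]],.06);print(k,loc(np.array([[*q[:2],0]]),*bay(k),JIG[2]).round(4),(q[2]-JIG[2]).round(3))
    cv2.imwrite(f"pics/end_{c}.png",p["pixels"])
print(get_state()["time"])
E
python3 k4.py
```

```text
True -0.0004285188905939555 [-0.7  0.3  4.9] 0.024050061729890902
top [0.6677 0.0039 1.4781] 3.09
[np.float64(0.0952), np.float64(0.0948), np.float64(0.0631), np.float64(0.0627)]
1 [[0.0004 0.0021]] 0.002
2 [[0.001  0.0023]] -0.002
scene [0.6691 0.0017 1.4723] 3.44
[np.float64(0.095), np.float64(0.0951), np.float64(0.0635), np.float64(0.0631)]
1 [[-0.0002 -0.001 ]] -0.006
2 [[ 0.0007 -0.0008]] 0.003
80.725
```

View pics/end_scene.png

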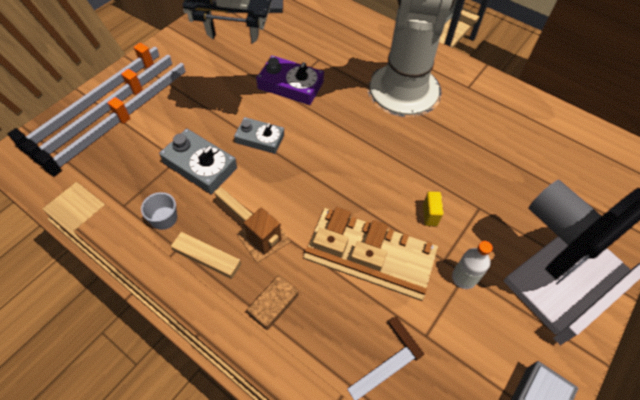

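The scene shows the mallet on its pad at (262,230), both blocks in the jig at (330,240) and (368,255), and the bystanders in place. The plunger is last.

```bash
cat > p.py <<'E'
from f import *
x,y=.605,-.342
effector.grasp();a=pick_a([x,y,.15],[.5,1.0,1.57])[1]
robot.move_pose([x,y,.15],list(down(a)));robot.line_to([x,y,.09])
for _ in range(3):
    hit=robot.line_to([x,y,.064],v=.03,stop_force=20);s=get_state();print(hit,s["ee_pos"],np.round(s["wrist_force"],1))
    if s["ee_pos"][2]<.0682: break
robot.wait(.3);s=get_state();print(s["ee_pos"][2],np.round(s["wrist_force"],1))
E
python3 p.py
```

```text
True [ 0.60567658 -0.34241286  0.06853004] [-1.9  2.   6.9]
True [ 0.60566778 -0.34241038  0.06843097] [-2.6  0.9  8.4]
True [ 0.60567727 -0.34242997  0.06845144] [-2.9  2.8  7.7]
0.0683723912918841 [-2.   1.9  8.5]
```

```bash
cat > p2.py <<'E'
from f import *
x,y=.605,-.342
hit=robot.line_to([x,y,.064],v=.02,stop_force=28);s=get_state();print(hit,s["ee_pos"][2],np.round(s["wrist_force"],1))
robot.line_to([x,y,.2]);robot.move_pose([.4,-.3,.3],list(down(.5)));robot.wait(.5)
E
python3 p2.py; sed -i 's/pics\/dial/pics\/fin/g' e.py; python3 e.py
```

```text
False 0.06805271432767669 [-6.5  5.8 26.9]
top 79 [ 0.5994 -0.2477  0.0909] -175.30475164741745
scene 110 [ 0.603  -0.2492  0.0905] 179.95818868206425
```

View pics/fin.png

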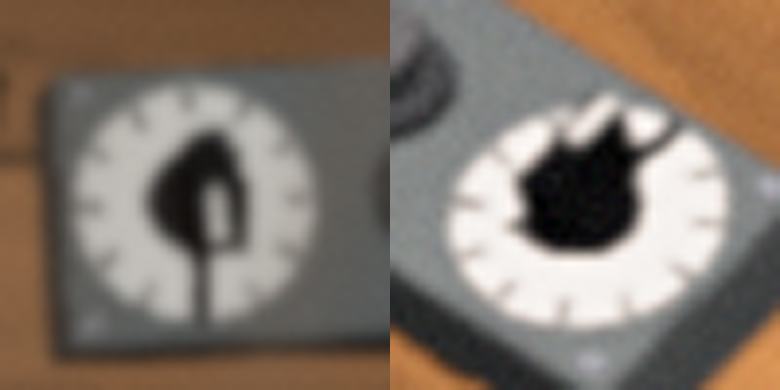

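The plunger bottomed at 27 N, and the dial pointer is still on the zero mark: top crop (203,290), scene crop (660,140). I'll hand in.

```bash
python3 -c "
from station import *
print(close_job())"
```

```text
the job is handed in; nothing more can be done
None
```

I handed the job in with every step done in the order asked: dial at zero, both T-joints flat in bays 1 and 2 (only two were there), pegs knocked flush with the mallet, mallet back on its pad, and plunger pressed fully down and released.

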